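Unclamp a gas-tight sample chamber and hold its lid open at 50 degrees

ROBOT

A 6-joint arm with a two-finger parallel gripper is mounted at the origin on a cart in front of the work surface, level with it; the furniture and walls round the work are solid. World frame = base frame: x ahead of the robot, y to its left, z up, the work surface at z = 0. Lengths are in m, angles in rad, forces in N, time in s.
With the tool pointing down it reaches from about 0.325 to 0.9 m from the base axis. Payload 6.1 kg.
Tool frame: the origin (TCP) lies at the very end of the fingers, on their centre line; the grasp point (between the pads) lies 19 mm behind it; z points along the fingers, y is the line along which they close (so a half turn about z gives the same grasp; the last joint's range is limited). The gripper opens to 87 mm and grips with 3 to 60 N. Pads are 19 mm wide; open, the fingers measure 117 mm over their backs; the gripper's body (75 mm by 190 mm) begins 51 mm behind the grasp point.
Start: joints at [1.054, 0.22, 1.526, -0, 1.395, -0.126], TCP at [0.238, 0.578, 0.223] pointing down, gripper open.
Joint ranges: [-2.98, 2.98], [-0.91, 2.08], [0.09, 2.57], [-1.24, 4.39], [0.2, 2.65], [-2.68, 2.68]. Speed limits (rad/s): [2.57, 2.57, 3.01, 3.14, 3.14, 3.14].

INTERFACE

Orientations are given as [roll, pitch, yaw] about the fixed x, y, z axes, in that order (R = Rz(yaw) Ry(pitch) Rx(roll)).
In Python, from station import ctrl gives the robot as it stands.
- The arm moves only by the tool jog_arm, never from a script. Its argument "targets" is a list of rows, each a list of 6 numbers: the shift along the tool's x, y, z in m, then the turn, a rotation vector about the tool's x, y, z in degrees. A call has 1 to 10 rows; each row is the pose to reach, as a shift and turn from the pose commanded when the call began, along the tool's axes at that moment; what a row does not reach only later rows make up. A row lasts 1/8 s, in which the tool goes at most 62.5 mm and 10.7 degrees, less where a joint would pass 70% of its speed; a pose out of reach is approached as far as the arm can. A call with a gripper value outside its range is refused whole. "jaw" is the opening, from -1 (shut) to 1 (fully open), so that 0 is half open, set as the call begins (left out, the last holds). The fingers move at their own pace and stop on an object; the grip force is fixed at half the most. Time passes only in rows, so rows that repeat a pose let the fingers close. It gives the time, the measured TCP pose, the force, the opening and the grip force at its end, in the units of the state.
- ctrl.get_state(): the state, without advancing time (a new reading comes with each control period).
- ctrl.capture(name): name is "scene" or "top"; returns a dict with "pixels" (384x512x3 uint8, blue, green, red), "fx", "fy", "cx", "cy" (pixels), "world_from_camera" (4x4, takes a point from camera to world coordinates). Camera axes: x right, y down, z forward; pixel columns grow to the right and rows downward; lengths in m; the calibration is good to about 2 mm. A picture is of the moment at which its call begins. There is no depth.
- ctrl.close_job(): hands the job in; it is judged then, once.
The state is a dict: "time": time; "joints": joint angles; "qd": joint speeds; "tau": joint torques, N m; "tcp_pos": TCP position; "tcp_rot": TCP orientation; "ft_force": force on the tool from outside, world axes, zero at the start; "moment": the same for the moment, N m; "finger_gap": finger opening in m; "finger_force": force on a finger pad.
Only numpy, scipy, OpenCV 4.12 (cv2) and the standard library are available. Lean on these libraries where they do the work, as an engineer would, in place of code of your own. Each camera call takes 0.05 s, during which the arm holds its last target. There are 200 camera calls.

TASK

Open the argon-filled sample chamber for a colleague who needs both hands to take the samples out: unscrew the red hand nut anticlockwise (about half a turn, to its stop), swing its bolt forward and down, out of the fork on the lid, then lift the lid by its black handle and hold it at 50 degrees, far enough for a hand but not so far that the argon spills out. The lid has no stay and falls shut when let go, so finish while still holding it steady at 50 degrees by the handle. Do not shift the beaker, the red-capped tube or the dropper bottle that stand beside the chamber.

Things in the scene. Friction and masses are not known exactly. Their poses are not given: they have to be found in the camera images.
- chamber: Fixed aluminium chamber, 140 (x) x 170 (y) mm; origin under its centre on the bench. Its x axis points from its front (swing bolt, gauge, valve; robot side) to its back (lid hinge). Shut lid's top 98 mm above the bench; a steel fork on it, 32 mm wide, 10 thick (top at 108), juts out to 98 mm ahead of the origin. Gauge and valve: below 75 mm, to 117 mm ahead, 53 mm to either side.
- nut_grip (a point): Centre of the red fluted hand nut, 32 mm in diameter, 34 mm tall, upright on the swing bolt 84 mm ahead of the chamber's origin. The point lies on its axis half-way up, about 130 mm above the bench, 22 mm above the fork's top. It moves with the bolt.
- clamp_nut (a joint): Turn of the hand nut on its bolt in rad: 0 tight, grows anticlockwise seen from above, stop at 3.1; starts at 0 to 0.6. It rises 0.9 mm per rad, turns with about 0.06 N m of friction and stays where it is left. Below about 2 it bears on the fork: the bolt cannot swing nor the lid lift.
- swing_bolt (a joint): Swing of the bolt in rad: 0 upright in the fork, grows as it swings forward (chamber's -x) and down, stop at 1.35. Pivot 84 mm ahead of the chamber's origin, 56 mm above the bench, along the chamber's y. Pushed past about 0.3 it falls forward by itself and lies there.
- lid_handle (a point): Black bow handle on the lid; the point is the middle of its round bar, 12 mm in diameter, 88 mm free length along the chamber's y. When shut it is 10 mm ahead of the chamber's origin, 143 mm above the bench, the bar's centre 45 mm above the lid. It turns with the lid: from the hinge line it lies 90 mm forward and 50 mm up when shut.
- lid_hinge (a point): Middle of the lid's hinge line, which runs along the chamber's y, 80 mm behind the chamber's origin, 93 mm above the bench.
- chamber_lid (a joint): Lid angle in rad: 0 shut, grows as the front edge rises; 50 degrees is 0.873, stop at 1.75. About 0.55 kg with the handle (may vary by a quarter); it falls shut when let go below about 1.5.
- beaker: Clear beaker, 65 mm in diameter, 85 mm tall, standing on the bench to the left of the chamber; origin under its centre.
- red_tube: Standing tube with a red cap, 33 mm in diameter, 122 mm tall, left of the chamber; origin under its centre.
- dropper: Amber dropper bottle with a black top, 33 mm in diameter, 96 mm tall, at the chamber's front left; origin under its centre.

How it is judged:
On the way, in this order (a step that is already met when the one before it is completed fails the run):
1. the hand nut is unscrewed until it is free of the fork (value of joint clamp_nut above 2 rad), for 0.1 s.
2. the bolt is swung forward out of the fork, with the lid still shut (value of joint swing_bolt above 0.7 rad and value of joint chamber_lid below 0.1 rad), for 0.1 s.
At the end, for the whole second after the job is handed in: The lid stands still at 50 degrees, give or take 5 (0.785 to 0.960 rad), carried by the gripper's fingers on its handle; the bolt lies swung forward by more than 0.7 rad and the nut is still unscrewed by more than 1.9 rad (value of joint chamber_lid between 0.785 and 0.96 rad and velocity of joint chamber_lid between -0.05 and 0.05 rad/s and (contact force between the fingers and chamber_lid_c2 above 0.5 N or contact force between the fingers and chamber_lid_c3 above 0.5 N or contact force between the fingers and chamber_lid_c5 above 0.5 N) and value of joint swing_bolt above 0.7 rad and value of joint clamp_nut above 1.9 rad); the arm keeps its last pose, push and grip.
It fails at once if the beaker, the red-capped tube or the dropper bottle is shifted by more than 20 mm or tipped (distance of any of beaker, red_tube, dropper from where it was at the start of the episode above 0.02 m or angle between any of beaker, red_tube, dropper's own z axis and vertical above 0.4 rad).
It also fails if it takes over 45 s, if anything falls off the work surface, if the arm or the gripper's body presses on something with over 40 N, if the wrist force passes 120 N, or if a joint passes its speed limit or range.

## Working session

There is one attempt and no reset: what is moved stays moved. The work goes in short steps, Python scripts to look and compute and a tool call to move; the robot and the scene stay as the last step left them, time stands still between calls to the robot, and variables do not carry over. Pictures are saved under pics/ and viewed, at most 10 in all, crops included, and the job is handed in when it is done.

Besides the shell and the picture viewer there is one more tool, called after "Emit:" in YAML: its name, and indented under it one key for each argument. jog_arm: Moves the arm, as the interface text tells. Its arguments: {"type":"object","properties":{"targets":{"type":"array"},"jaw":{"type":"number"}},"required":["targets"]}

```bash
mkdir -p pics
python3 - <<'E'
from station import ctrl
import cv2, numpy as np
for n in("scene","top"):
    c=ctrl.capture(n); cv2.imwrite(f"pics/{n}0.png",c["pixels"])
    print(n,c["fx"],c["fy"],c["cx"],c["cy"],np.round(c["world_from_camera"],4).tolist())
s=ctrl.get_state();print(s)
E
```

```text
scene 377.016666316022 377.016666316022 254.2651825978856 190.67776402005848 [[0.8868, -0.3512, 0.3003, 0.251], [-0.462, -0.6827, 0.5661, -0.506], [0.0062, -0.6407, -0.7677, 0.7651], [0.0, 0.0, 0.0, 1.0]]
top 376.5536110729537 376.5536110729537 251.8648003532942 186.23707155492272 [[0.0284, -0.9874, 0.1556, 0.372], [-0.9995, -0.0305, -0.0109, -0.0186], [0.0155, -0.1552, -0.9878, 0.964], [0.0, 0.0, 0.0, 1.0]]
{'time': 0.1, 'joints': array([ 1.05392544e+00,  2.21166723e-01,  1.52750139e+00,  9.13133022e-06,
        1.39470527e+00, -1.26049256e-01]), 'qd': array([-3.50466034e-04, -1.70131179e-03, -1.04963106e-03,  1.92165767e-04,
       -5.14471029e-06,  1.16562041e-04]), 'tau': array([ 1.24187805e-03, -4.95950174e+01, -3.88516116e+01,  7.01995357e-02,
        5.16416703e-02, -4.76753519e-05]), 'tcp_pos': array([0.23778301, 0.57739022, 0.22153212]), 'tcp_rot': array([-3.13982718e+00, -2.32781765e-04,  2.75076921e+00]), 'ft_force': array([ 0.52830398,  0.51575735, -0.21145254]), 'moment': array([-0.01870997,  0.02193857, -0.0129279 ]), 'finger_force': 0.0, 'finger_gap': 0.087038158896071}
```

View pics/scene0.png

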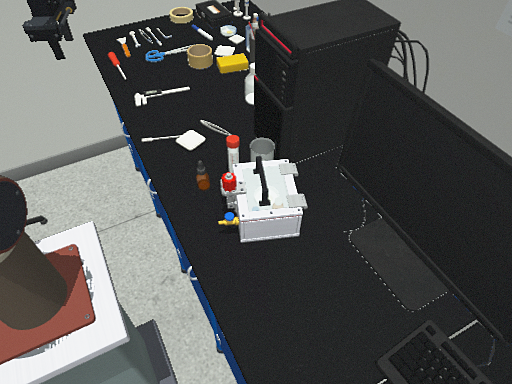

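View pics/top0.png

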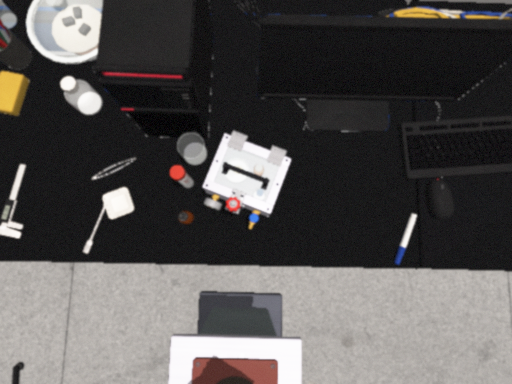

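The scene view shows the chamber around (268,200) with the red nut at (229,181). The top view shows the nut at (233,205), the handle around (245,175), and the beaker, tube and dropper to the left.

Run:
```python
import cv2
a=cv2.imread("pics/top0.png")[120:240,165:305]; b=cv2.imread("pics/scene0.png")[130:250,185:315]
cv2.imwrite("pics/topc.png",cv2.resize(a,None,fx=5,fy=5,interpolation=2)); cv2.imwrite("pics/scenec.png",cv2.resize(b,None,fx=5,fy=5,interpolation=2))
```

```text
(no output)
```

View pics/topc.png

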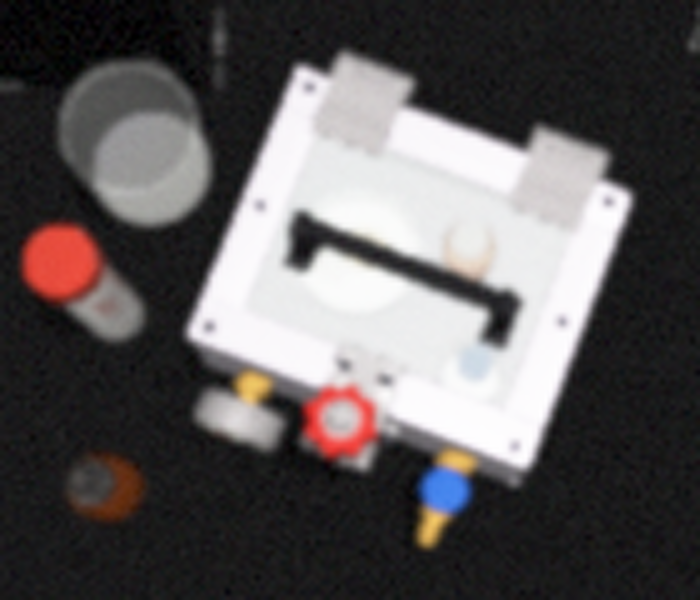

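View pics/scenec.png

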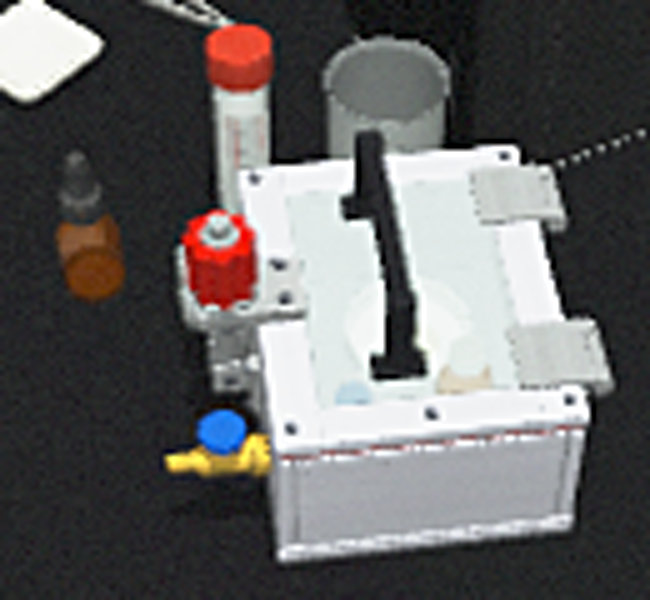

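The top crop shows lid corners at (298,68), (190,335), (525,470), (632,195), nut top at (341,420), and handle ends at (300,222) and (512,302). The scene crop shows the same items, with the nut centre at (220,262). I'll fit the pose from these.

```bash
cat > h.py <<'E'
from station import ctrl
import numpy as np, cv2
from scipy.spatial.transform import Rotation as R
def ray(c,p,z):
    d=np.array([(p[0]-c["cx"])/c["fx"],(p[1]-c["cy"])/c["fy"],1]); T=np.array(c["world_from_camera"]); d=T[:3,:3]@d
    return T[:3,3]+d*(z-T[2,3])/d[2]
def proj(c,P):
    T=np.array(c["world_from_camera"]); q=T[:3,:3].T@(np.asarray(P)-T[:3,3]); return np.array([c["cx"]+c["fx"]*q[0]/q[2],c["cy"]+c["fy"]*q[1]/q[2]])
E
python3 - <<'E'
from h import *
from scipy.optimize import least_squares
t=ctrl.capture("top"); s=ctrl.capture("scene")
f=lambda u,o:(o[0]+(u[0]+.5)/5-.5,o[1]+(u[1]+.5)/5-.5)
T=(165,120);S=(185,130)
L=[(-.07,.085,.098),(.07,.085,.098),(.07,-.085,.098),(-.07,-.085,.098)]
obs=[(t,f(u,T),p) for u,p in zip([(190,335),(298,68),(632,195),(525,470)],L)]+[(s,f(u,S),p) for u,p in zip([(246,175),(515,150),(588,400),(283,442)],L)]
obs+=[(t,f((341,420),T),(-.084,0,.147)),(s,f((220,262),S),(-.084,0,.130))]
def pt(x,p):
    c,n=np.cos(x[2]),np.sin(x[2]); return [x[0]+c*p[0]-n*p[1],x[1]+n*p[0]+c*p[1],p[2]]
r=least_squares(lambda x:np.concatenate([proj(c,pt(x,p))-u for c,u,p in obs]),[.45,0,-.35])
x=r.x;print(x,np.degrees(x[2]));print(np.round(r.fun.reshape(-1,2),1).tolist())
for n,p in dict(nut=(-.084,0,.13),han=(-.01,0,.143),hinge=(.08,0,.093),gauge=(-.117,.053,.075)).items(): print(n,np.round(pt(x,p),4))
for n,u,z in(("tube",(62,262),.122),("beaker",(130,125),.085),("drop",(92,480),.096)): print(n,ray(t,f(u,T),z))
print("tube s",ray(s,f((238,45),S),.122), "beak s",ray(s,f((388,85),S),.085),"drop s",ray(s,f((75,158),S),.096))
E
```

```text
[ 0.54121201 -0.01514064 -0.3391734 ] -19.433204337549324
[[-0.9, 0.2], [-0.2, -0.6], [0.0, -0.7], [0.5, -0.4], [-1.9, -1.2], [0.4, -1.7], [1.0, 2.8], [-1.2, 1.5], [0.0, -0.4], [0.4, -0.8]]
nut [0.462  0.0128 0.13  ]
han [ 0.5318 -0.0118  0.143 ]
hinge [ 0.6167 -0.0418  0.093 ]
gauge [0.4485 0.0738 0.075 ]
tube [0.53216983 0.14295295 0.122     ]
beaker [0.6070712  0.12150002 0.085     ]
drop [0.43561464 0.12815466 0.096     ]
tube s [0.5319827  0.14457767 0.122     ] beak s [0.60450026 0.11866947 0.085     ] drop s [0.43647955 0.13328145 0.096     ]
```

```bash
cat >> h.py <<'E'
YAW=-19.4
def go(p,yaw,lean=0):
    """row to reach p with tool down at yaw (deg), then leaned about chamber y (top toward chamber +x)"""
    s=ctrl.get_state(); R0=R.from_euler('xyz',s["tcp_rot"])
    ax=R.from_euler('z',YAW,degrees=True).apply([0,1,0])
    R1=R.from_rotvec(np.radians(lean)*ax)*R.from_euler('xyz',[180,0,yaw],degrees=True)
    print(np.round(np.r_[R0.inv().apply(np.array(p)-s["tcp_pos"]),(R0.inv()*R1).as_rotvec(degrees=True)],4).tolist())
def show():
    s=ctrl.get_state(); print(s["time"],np.round(s["tcp_pos"],4),np.round(np.degrees(s["tcp_rot"]),1),np.round(s["joints"],2),"F",np.round(s["ft_force"],1),"M",np.round(s["moment"],2),s["finger_gap"],s["finger_force"])
E
python3 - <<'E'
from h import *
go((.462,.0128,.215),10.6)
t=ctrl.capture("top"); s=ctrl.capture("scene")
for z in(0,.1,.2,.3): print(z,"mon",ray(t,(260,97),z)[:2],ray(s,(340,170),z)[:2],"tower",ray(t,(200,137),z)[:2],ray(t,(195,87),z)[:2])
E
```

```text
[-0.4223, -0.4368, 0.0073, -0.0358, 0.0815, 147.0081]
0 mon [ 0.76778103 -0.04421807] [0.79644634 0.01563397] tower [0.65125295 0.11140571] [0.79003228 0.13178907]
0.1 mon [ 0.72673108 -0.04155603] [ 0.72516064 -0.052535  ] tower [0.62229061 0.09792468] [0.74667418 0.11619364]
0.2 mon [ 0.68568113 -0.038894  ] [ 0.65387493 -0.12070397] tower [0.59332828 0.08444364] [0.70331607 0.10059821]
0.3 mon [ 0.64463118 -0.03623196] [ 0.58258922 -0.18887294] tower [0.56436595 0.07096261] [0.65995797 0.08500278]
```

Emit:
jog_arm:
  targets:
    - [-0.42,-0.437,0.007,0,0,147]
    - [-0.42,-0.437,0.007,0,0,147]
    - [-0.42,-0.437,0.007,0,0,147]
    - [-0.42,-0.437,0.007,0,0,147]
    - [-0.42,-0.437,0.007,0,0,147]
    - [-0.42,-0.437,0.007,0,0,147]
    - [-0.42,-0.437,0.007,0,0,147]
    - [-0.42,-0.437,0.007,0,0,147]
    - [-0.42,-0.437,0.007,0,0,147]
    - [-0.42,-0.437,0.007,0,0,147]
  jaw: 1

```text
time: 1.55
tcp_pos: [0.4605, 0.0112, 0.2158]
tcp_rot: [3.141, -0.0, 0.868]
ft_force: [0.2, 0.2, -0.4]
finger_gap: 0.0871
finger_force: 0.0
```

```bash
python3 -c "
from h import *
show();go((.462,.0128,.215),10.6)"
```

```text
1.55 [0.4605 0.0112 0.2158] [179.9  -0.   49.7] [-0.15 -0.18  1.95 -0.    1.37  0.56] F [ 0.2  0.2 -0.4] M [-0.05  0.07 -0.  ] 0.08714614885972234 0.0
[0.0021, 0.0001, 0.0008, 0.044, -0.0355, 39.1159]
```

Emit:
jog_arm:
  targets:
    - [0.002,0,0,0,0,39]
    - [0.002,0,0,0,0,39]
    - [0.002,0,0,0,0,39]
    - [0.002,0,0,0,0,39]
    - [0.002,0,0.05,0,0,39]
    - [0.002,0,0.101,0,0,39]
    - [0.002,0,0.101,0,0,39]
    - [0.002,0,0.101,0,0,39]

```text
time: 2.55
tcp_pos: [0.4623, 0.0152, 0.1163]
tcp_rot: [3.141, -0.002, 0.195]
ft_force: [0.5, -0.3, 0.2]
finger_gap: 0.0872
finger_force: 0.0
```

```bash
python3 -c "
from h import *
show();go((.462,.0128,.114),10.6)
a=ctrl.capture('scene')['pixels'][110:250,175:315];b=ctrl.capture('top')['pixels'][110:250,165:305]
cv2.imwrite('pics/n1.png',cv2.resize(np.hstack([a,b]),None,fx=2.8,fy=2.8,interpolation=2))"
```

```text
2.55 [0.4623 0.0152 0.1163] [ 1.80e+02 -1.00e-01  1.12e+01] [-0.14 -0.07  2.04  0.    1.17  1.24] F [ 0.5 -0.3  0.2] M [-0.03  0.16  0.01] 0.08723174795223429 0.0
[-0.0008, 0.0023, 0.0023, 0.0351, -0.1046, 0.5794]
```

View pics/n1.png

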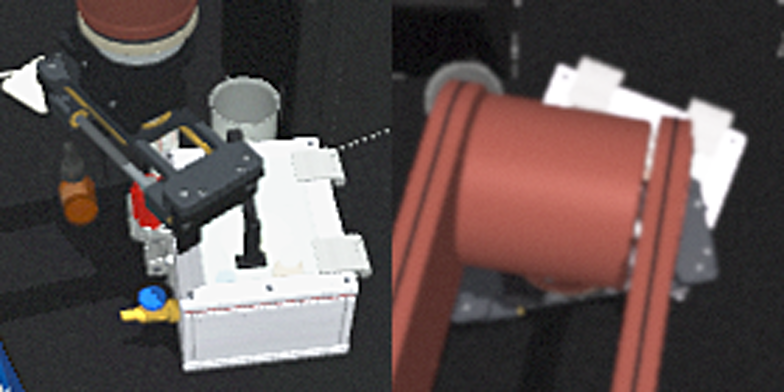

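Left panel: the nut (red, about (145,205)) sits between the open fingers and nothing is touched. Next I close the fingers.

Emit:
jog_arm:
  targets:
    - [-0.001,0.002,0.002,0,0,0]
    - [-0.001,0.002,0.002,0,0,0]
    - [-0.001,0.002,0.002,0,0,0]
    - [-0.001,0.002,0.002,0,0,0]
    - [-0.001,0.002,0.002,0,0,0]
    - [-0.001,0.002,0.002,0,0,0]
  jaw: -1

```text
time: 3.4
tcp_pos: [0.4606, 0.0132, 0.1125]
tcp_rot: [-3.142, 0.0, 0.195]
ft_force: [0.6, 0.1, 0.2]
finger_gap: 0.0351
finger_force: 0.0
```

```bash
python3 -c "
from h import *
show()"
```

```text
3.4 [0.4606 0.0132 0.1125] [-180.     0.    11.2] [-0.14 -0.07  2.05  0.    1.16  1.23] F [0.6 0.1 0.2] M [-0.13  0.15  0.03] 0.03512569446723486 0.0
```

Emit:
jog_arm:
  targets:
    - [0.001,0,-0.001,0,0,0]
    - [0.001,0,-0.001,0,0,0]
    - [0.001,0,-0.001,0,0,0]

```text
time: 3.78
tcp_pos: [0.4607, 0.0135, 0.1127]
tcp_rot: [-3.141, 0.002, 0.195]
ft_force: [-1.8, 0.9, -5.4]
finger_gap: 0.0314
finger_force: 30.0
```

```bash
python3 -c "
from h import *
show()"
```

```text
3.775 [0.4607 0.0135 0.1127] [-1.80e+02  1.00e-01  1.12e+01] [-0.14 -0.06  2.05 -0.    1.16  1.23] F [-1.8  0.9 -5.4] M [-0.18  0.43  0.05] 0.03143632653771393 29.99646596610546
```

Emit:
jog_arm:
  targets:
    - [0,0,0,0,0,-10]
    - [0,0,-0.0002,0,0,-20]
    - [0,0,-0.0004,0,0,-30]
    - [0,0,-0.0006,0,0,-40]
    - [0,0,-0.0008,0,0,-50]
    - [0,0,-0.001,0,0,-60]
    - [0,0,-0.0011,0,0,-70]
    - [0,0,-0.0012,0,0,-80]

```text
time: 4.78
tcp_pos: [0.4617, 0.0127, 0.114]
tcp_rot: [3.141, 0.001, 1.597]
ft_force: [2.7, -3.8, -9.0]
finger_gap: 0.031
finger_force: 30.0
```

```bash
python3 -c "
from h import *
show()"
```

```text
4.775 [0.4617 0.0127 0.114 ] [1.80e+02 1.00e-01 9.15e+01] [-0.14 -0.07  2.04 -0.    1.16 -0.17] F [ 2.7 -3.8 -9. ] M [-0.6  -0.49 -0.06] 0.0310145942831506 29.998778547160327
```

Emit:
jog_arm:
  targets:
    - [0,0,-0.0002,0,0,-10]
    - [0,0,-0.0004,0,0,-20]
    - [0,0,-0.0006,0,0,-30]
    - [0,0,-0.0008,0,0,-40]
    - [0,0,-0.001,0,0,-50]
    - [0,0,-0.0011,0,0,-60]
    - [0,0,-0.0012,0,0,-69]
    - [0,0,-0.0012,0,0,-69]

```text
time: 5.78
tcp_pos: [0.4617, 0.0138, 0.1151]
tcp_rot: [3.141, 0.0, 2.794]
ft_force: [4.5, 2.3, -12.9]
finger_gap: 0.0315
finger_force: 30.0
```

```bash
python3 -c "
from h import *
show()"
```

```text
5.775 [0.4617 0.0138 0.1151] [179.9   0.  160.1] [-0.14 -0.07  2.04  0.    1.17 -1.37] F [  4.5   2.3 -12.9] M [ 0.39 -0.96  0.04] 0.03151951242600204 29.995536622591317
```

Emit:
jog_arm:
  targets:
    - [0,0,0,0,0,0]
    - [0,0,0,0,0,0]
    - [0,0,-0.025,0,0,0]
    - [0,0,-0.055,0,0,0]
    - [0,0,-0.055,0,0,0]
  jaw: 0.3

```text
time: 6.4
tcp_pos: [0.4641, 0.0129, 0.1745]
tcp_rot: [3.141, 0.007, 2.795]
ft_force: [0.0, 0.1, 0.2]
finger_gap: 0.0563
finger_force: 0.0
```

Emit:
jog_arm:
  targets:
    - [-0.038,0,0,0,0,0]
    - [-0.038,0,0,0,0,0]
    - [-0.038,0,0,0,0,0]
    - [-0.038,0,0,0,0,0]
    - [-0.038,0,0,0,0,0]
    - [-0.038,0,0,0,0,0]
    - [-0.038,0,0,0,0,0]
    - [-0.038,0,0.045,0,0,0]
    - [-0.038,0,0.045,0,0,0]
  jaw: -1

```text
time: 7.52
tcp_pos: [0.4943, 0.001, 0.1229]
tcp_rot: [-3.14, -0.007, 2.796]
ft_force: [-0.1, -0.2, 0.7]
finger_gap: 0.0004
finger_force: 0.0
```

```bash
python3 -c "
from h import *
show()
a=ctrl.capture('scene')['pixels'][110:250,175:315];b=ctrl.capture('top')['pixels'][110:250,165:305]
cv2.imwrite('pics/n2.png',cv2.resize(np.hstack([a,b]),None,fx=2.8,fy=2.8,interpolation=2))"
```

```text
7.525 [0.4943 0.001  0.1229] [-179.9   -0.4  160.2] [-0.16  0.01  1.95 -0.    1.19 -1.38] F [-0.1 -0.2  0.7] M [0.04 0.   0.05] 0.00036639591686515687 0.0
```

View pics/n2.png

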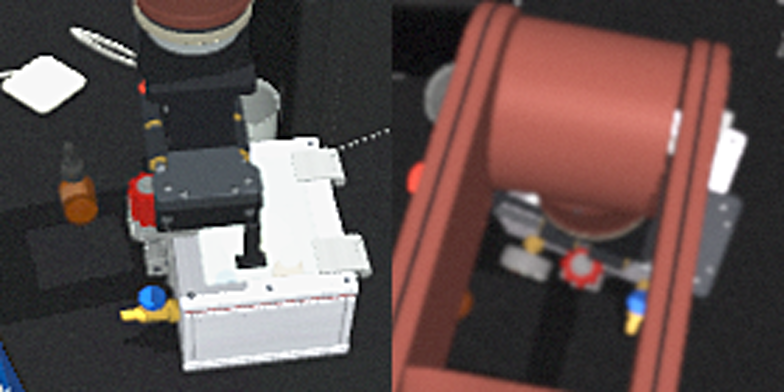

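The shut fingers are behind the nut, which is at (145,200) in the left panel, between it and the handle. I push it forward from here.

Emit:
jog_arm:
  targets:
    - [0.01,0,0,0,0,0]
    - [0.02,0,0,0,0,0]
    - [0.03,0,0,0,0,0]
    - [0.04,0,0,0,0,0]
    - [0.05,0,0,0,0,0]
    - [0.06,0,0,0,0,0]
    - [0.06,0,0,0,0,0]
    - [0.06,0,0,0,0,0]

```text
time: 8.62
tcp_pos: [0.4412, 0.0208, 0.1261]
tcp_rot: [3.141, 0.001, 2.796]
ft_force: [0.2, -0.2, 0.8]
finger_gap: 0.0005
finger_force: 0.0
```

```bash
python3 -c "
from h import *
show()
a=ctrl.capture('scene')['pixels'][110:250,175:315];b=ctrl.capture('top')['pixels'][110:250,165:305]
cv2.imwrite('pics/n3.png',cv2.resize(np.hstack([a,b]),None,fx=2.8,fy=2.8,interpolation=2))"
```

```text
8.625 [0.4412 0.0208 0.1261] [180.    0.  160.2] [-0.13 -0.14  2.08 -0.    1.19 -1.36] F [ 0.2 -0.2  0.8] M [ 0.01 -0.05  0.01] 0.00046307335570764573 0.0
```

View pics/n3.png

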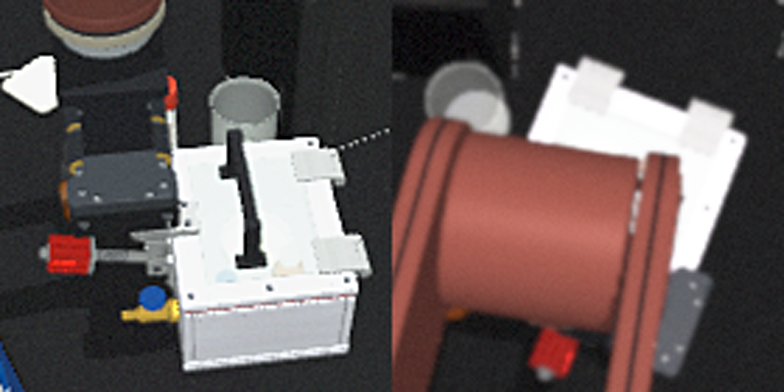

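The bolt now lies forward, with the nut at (70,255) in the left panel. I move above the handle next.

```bash
python3 -c "
from h import *
go((.5318,-.0118,.215),70.6)"
```

```text
[-0.0962, 0.0001, -0.0889, 0.0164, 0.0142, 89.5726]
```

Emit:
jog_arm:
  targets:
    - [0,0,-0.05,0,0,0]
    - [-0.03,0,-0.089,0,0,15]
    - [-0.096,0,-0.089,0,0,89.6]
    - [-0.096,0,-0.089,0,0,89.6]
    - [-0.096,0,-0.089,0,0,89.6]
    - [-0.096,0,-0.089,0,0,89.6]
    - [-0.096,0,-0.089,0,0,89.6]
    - [-0.096,0,-0.089,0,0,89.6]
    - [-0.096,0,-0.089,0,0,89.6]
    - [-0.096,0,-0.089,0,0,89.6]
  jaw: 1

```text
time: 9.98
tcp_pos: [0.5314, -0.0118, 0.2147]
tcp_rot: [-3.141, 0.0, 1.228]
ft_force: [0.4, -0.2, 0.0]
finger_gap: 0.0855
finger_force: 0.0
```

```bash
python3 -c "
from h import *
show()
go((.5318,-.0118,.129),70.6)"
```

```text
9.975 [ 0.5314 -0.0118  0.2147] [-180.     0.    70.4] [-0.17  0.    1.78 -0.    1.36  0.17] F [ 0.4 -0.2  0. ] M [-0.06  0.09 -0.02] 0.08549522340263029 0.0
[0.0002, 0.0004, 0.0857, -0.0196, 0.0049, -0.2318]
```

Emit:
jog_arm:
  targets:
    - [0,0,0.04,0,0,0]
    - [0,0,0.086,0,0,0]
    - [0,0,0.086,0,0,0]

```text
time: 10.35
tcp_pos: [0.528, -0.0113, 0.125]
tcp_rot: [-3.133, 0.002, 1.232]
ft_force: [-0.2, -0.9, 0.4]
finger_gap: 0.087
finger_force: 0.0
```

Emit:
jog_arm:
  targets:
    - [0,0,0,0,0,0]
    - [0,0,0,0,0,0]
    - [0,0,0,0,0,0]
    - [0,0,0,0,0,0]
    - [0,0,0,0,0,0]
    - [0,0,0,0,0,0]
    - [0,0,0,0,0,0]
    - [0,0,0,0,0,0]
    - [0,0,0,0,0,0]
    - [0,0,0,0,0,0]
  jaw: -1

```text
time: 11.6
tcp_pos: [0.5315, -0.0118, 0.1289]
tcp_rot: [3.141, -0.0, 1.232]
ft_force: [2.1, -1.4, -1.9]
finger_gap: 0.0109
finger_force: 30.0
```

```bash
python3 -c "
from h import *
show()"
```

```text
11.6 [ 0.5315 -0.0118  0.1289] [180.   -0.   70.6] [-0.17  0.09  1.86 -0.    1.19  0.17] F [ 2.1 -1.4 -1.9] M [-0.19 -0.31  0.  ] 0.010925227268118827 29.99919354915619
```

```bash
python3 -c "
import numpy as np
for a in range(3,50,3):
    r=np.radians(a);th=a*6/50;t=np.radians(th);f=90*np.cos(r)-50*np.sin(r);u=90*np.sin(r)+50*np.cos(r)
    print(a,'[0, %.4f, %.4f, %.1f, 0, 0]'%((90-f-14*np.sin(t))/1e3,(50-u+14*(np.cos(t)-1))/1e3,th))"
```

```text
3 [0, 0.0027, -0.0046, 0.4, 0, 0]
6 [0, 0.0055, -0.0091, 0.7, 0, 0]
9 [0, 0.0087, -0.0135, 1.1, 0, 0]
12 [0, 0.0120, -0.0176, 1.4, 0, 0]
15 [0, 0.0156, -0.0216, 1.8, 0, 0]
18 [0, 0.0193, -0.0254, 2.2, 0, 0]
21 [0, 0.0233, -0.0289, 2.5, 0, 0]
24 [0, 0.0274, -0.0323, 2.9, 0, 0]
27 [0, 0.0317, -0.0354, 3.2, 0, 0]
30 [0, 0.0362, -0.0383, 3.6, 0, 0]
33 [0, 0.0408, -0.0410, 4.0, 0, 0]
36 [0, 0.0455, -0.0434, 4.3, 0, 0]
39 [0, 0.0504, -0.0455, 4.7, 0, 0]
42 [0, 0.0553, -0.0474, 5.0, 0, 0]
45 [0, 0.0604, -0.0491, 5.4, 0, 0]
48 [0, 0.0655, -0.0504, 5.8, 0, 0]
```

Emit:
jog_arm:
  targets:
    - [0,0.0027,-0.0046,0.4,0,0]
    - [0,0.0055,-0.0091,0.7,0,0]
    - [0,0.0087,-0.0135,1.1,0,0]
    - [0,0.012,-0.0176,1.4,0,0]
    - [0,0.0156,-0.0216,1.8,0,0]
    - [0,0.0193,-0.0254,2.2,0,0]
    - [0,0.0233,-0.0289,2.5,0,0]
    - [0,0.0274,-0.0323,2.9,0,0]
    - [0,0.0274,-0.0323,2.9,0,0]

```text
time: 12.72
tcp_pos: [0.5567, -0.0208, 0.1625]
tcp_rot: [-3.089, 0.0, 1.232]
ft_force: [-6.6, 1.6, 0.3]
finger_gap: 0.0112
finger_force: 30.0
```

```bash
cat >> h.py <<'E'
def lid():
    s=ctrl.get_state(); Rt=R.from_euler('xyz',s["tcp_rot"]); b=s["tcp_pos"]-.014*Rt.apply([0,0,1])
    v=b-np.array([.6167,-.0418,.093]); c=np.radians(YAW); f=-(v[0]*np.cos(c)+v[1]*np.sin(c)); print("f,u",f,v[2],"r",np.hypot(f,v[2]),"lid deg",np.degrees(np.arctan2(v[2],f))-29.05)
E
python3 -c "
from h import *
show();lid()
go((.6,-.035,.18),70.6,6)"
```

```text
12.725 [ 0.5567 -0.0208  0.1625] [-177.     0.    70.6] [-0.18  0.15  1.72  0.01  1.32  0.15] F [-6.6  1.6  0.3] M [ 0.13  1.44 -0.02] 0.01116297063726005 30.00494509935379
f,u 0.06277416262713365 0.08346481561895133 r 0.10443644450020005 lid deg 24.003053929310614
[0.001, 0.0445, -0.0199, 2.999, 0.0238, -0.0164]
```

Emit:
jog_arm:
  targets:
    - [0,0.0041,-0.0033,0.3,0,0]
    - [0,0.0085,-0.0064,0.7,0,0]
    - [0,0.0129,-0.0094,1.1,0,0]
    - [0,0.0175,-0.012,1.4,0,0]
    - [0,0.0223,-0.0144,1.8,0,0]
    - [0,0.0271,-0.0165,2.1,0,0]
    - [0,0.0321,-0.0185,2.5,0,0]
    - [0,0.0371,-0.02,2.9,0,0]
    - [0,0.0393,-0.0206,3.1,0,0]
    - [0,0.0393,-0.0206,3.1,0,0]

```text
time: 13.98
tcp_pos: [0.596, -0.0349, 0.183]
tcp_rot: [-3.039, 0.0, 1.232]
ft_force: [-7.4, 0.4, 6.1]
finger_gap: 0.0113
finger_force: 30.0
```

```bash
python3 -c "
from h import *
show();lid()
cv2.imwrite('pics/e.png',cv2.resize(ctrl.capture('scene')['pixels'][90:270,150:390],None,fx=3,fy=3,interpolation=2))"
```

```text
13.975 [ 0.596  -0.0349  0.183 ] [-174.1    0.    70.6] [-0.2   0.26  1.55  0.01  1.43  0.14] F [-7.4  0.4  6.1] M [-0.02  1.34  0.  ] 0.011336899701769529 29.997991919517517
f,u 0.020364296284701943 0.10393413139649943 r 0.10591037830314805 lid deg 49.864210998192775
```

View pics/e.png

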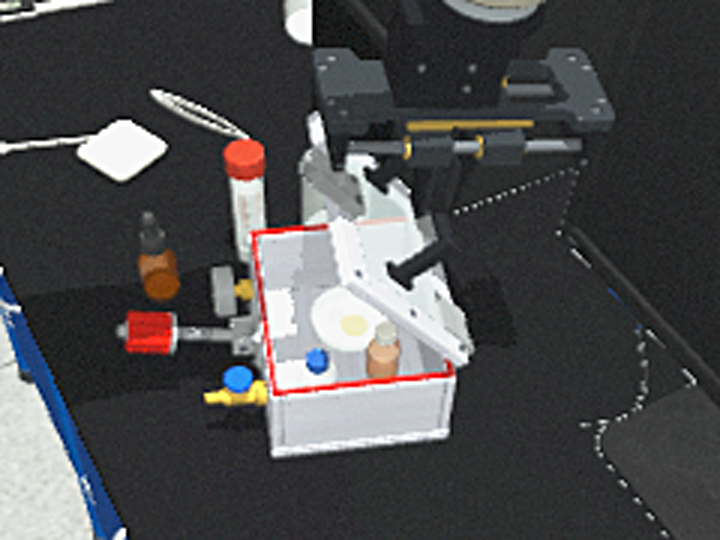

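The lid stands open, with the gripper on the handle at (430,255). The bolt is down and the three neighbours are unmoved. Both the tool-position estimate and the chord from the shut position give 50°. I'll let it settle, then hand in.

Emit:
jog_arm:
  targets:
    - [0,0,0,0,0,0]
    - [0,0,0,0,0,0]
    - [0,0,0,0,0,0]
    - [0,0,0,0,0,0]

```text
time: 14.52
tcp_pos: [0.5959, -0.0348, 0.183]
tcp_rot: [-3.039, 0.0, 1.232]
ft_force: [-6.0, -0.6, 5.6]
finger_gap: 0.0108
finger_force: 30.0
```

```bash
python3 -c "
from h import *
show();lid();print(ctrl.close_job())"
```

```text
14.525 [ 0.5959 -0.0348  0.183 ] [-174.1    0.    70.6] [-0.2   0.26  1.55  0.01  1.43  0.14] F [-6.  -0.6  5.6] M [-0.07  1.29  0.04] 0.010816715175964196 29.99799996614456
f,u 0.020479219431616697 0.10390340407140375 r 0.1059023881041108 lid deg 49.79999845494555
the job is handed in; nothing more can be done
None
```

I handed the job in at 14.5 s; the result was not shown. The nut was turned about 149° anticlockwise without reaching its stop, the bolt lies forward, the gripper holds the lid by its handle at about 50° by my estimate, and the beaker, tube and dropper were left untouched.

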